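Sweep spent glass knives into the dustpan

ROBOT

A 6-joint arm with a two-finger parallel gripper is mounted at the origin on the work surface. World frame = base frame: x ahead of the robot, y to its left, z up, the work surface at z = 0. Lengths are in m, angles in degrees, forces in N, time in s.
With the tool pointing down it reaches from about 0.375 to 0.9 m from the base axis. Payload 3.1 kg.
Tool frame: the origin (TCP) lies at the very end of the fingers, on their centre line; the grasp point (between the pads) lies 19 mm behind it; z points along the fingers, y is the line along which they close (so a half turn about z gives the same grasp; the last joint's range is limited). The gripper opens to 87 mm and grips with 3 to 60 N. Pads are 19 mm wide; open, the fingers measure 117 mm over their backs; the gripper's body (75 mm by 190 mm) begins 51 mm behind the grasp point.
Start: joints at [53.314, 30.224, 82.088, -0, 67.689, -10.227], TCP at [0.278, 0.56, 0.223] pointing down, gripper open.
Joint ranges: [-176.69, 176.69], [-43.24, 126.21], [12.49, 139.97], [-82, 262], [0, 151.66], [-163.58, 163.58]. Speed limits (degrees/s): [159.86, 159.86, 180, 180, 180, 180].

INTERFACE

Orientations are given as a 3x3 rotation matrix whose columns are the frame's x, y, z axes.
In Python, from rig import bot gives the robot as it stands.
- The arm moves only by the tool move_arm, never from a script. Its argument "increments" is a list of rows, each an object with "xyz": the shift along the tool's x, y, z in mm, a list of three; "roll": the turn about the tool's z in rad; "grip": the opening in per cent of the stroke, from 0 (shut) to 100 (fully open). A call has 1 to 5 rows; each row shifts and turns the commanded pose from where the row before left it, along the tool's axes as they then stand; what a row does not reach is not made up. A row lasts 1/12 s, in which the tool goes at most 41.7 mm and 7.16 degrees, less where a joint would pass 70% of its speed; a pose out of reach is approached as far as the arm can. A call is refused whole if a number of a shift passes 41.7 or a number of a turn 0.125, either way. A call with a gripper value outside its range is refused whole. The fingers move at their own pace and stop on an object; the grip force is fixed at half the most. Time passes only in rows, so rows that do not move let the fingers close. It gives the time, the measured TCP pose, the force, the opening and the grip force at its end, in the units of the state.
- bot.read_state(): the state, without advancing time (a new reading comes with each control period).
- bot.capture(name): name is "scene" or "top" or "wrist"; returns (picture, depth): 400x640x3 uint8, red, green, blue; 400x640 float32, m along the optical axis (not along the pixel's ray), 0 where there is no reading.
- bot.camera_model(name): a dict with "intrinsics" (3x3 intrinsics, pixels), "D" ([k1, k2, p1, p2, k3] as OpenCV has them; the pictures are not rectified), "rvec" (rotation vector, rad) and "tvec" (3), from world to camera coordinates, as OpenCV has them; the wrist camera has in their place "tool_from_camera" (4x4, takes a point from camera to tool coordinates, whose origin is the TCP and whose axes are the flange's). Camera axes: x right, y down, z forward; pixel columns grow to the right and rows downward; lengths in m; the calibration is good to about 2 mm. A picture is of the moment at which its call begins: read the wrist's pose just before it. camera_model takes no time and is no camera call.
- bot.hand_in(): hands the job in; it is judged then, once.
Trained networks look in the newest picture that a camera, given by its name, has taken for a name from the list of things; names that differ only in an ending like _2 or _b are one class to them, and where a whole thing is asked for, a point or a joint stands for the part that bears it (a point fixed in the world has none). Each returns a list of dicts, best first, with "conf" (0 to 1); they miss things now and then, are a little off and sometimes report something else, mostly with a low value. They report only what shows in the picture. A call takes as long as a camera call. They do not tell look-alikes from the thing itself.
- bot.spot_in(label, camera): "at" ([x, y, z] in m, in the coordinates of the camera as it stood for that picture, good to about 4 mm: the middle of the surface that is visible of it).
- bot.trace(label, camera): "mask" (400x640 bool, what is visible of it).
The state is a dict: "time_s": time; "joint_positions": joint angles; "qvel": joint speeds; "tau": joint torques, N m; "position": TCP position; "tcp_rot": TCP orientation; "force": force on the tool from outside, world axes, zero at the start; "moment": the same for the moment, N m; "opening": opening from 0.0 (shut) to 1.0 (fully open); "grasp_force": force on a finger pad.
Only numpy, scipy, OpenCV 4.12 (cv2) and the standard library are available. Lean on these libraries where they do the work, as an engineer would, in place of code of your own. Each camera call takes 0.05 s, during which the arm holds its last target. There are 200 camera calls.

TASK

Three spent glass knives, the triangular pieces of glass, lie on the bench: with the fingertips, sweep all three gently along the bench into the dustpan, until each lies well inside on the pan's flat floor, behind the sloping rubber lip. Their edges are razor sharp and chip easily, so never pinch, lift or knock them. Leave the square glass blanks and everything else on the bench where it is.

Things in the scene. Friction and masses are not known exactly. Their poses are not given: they have to be found in the camera images.
- dustpan: aluminium hand dustpan lying on the bench; it does not move when pushed. Origin: middle of the front edge of its lip, at bench height. x points level into the pan, y along the lip, z up. The open mouth is 210 mm wide. A black rubber lip slopes up from the bench at x = 0 to 4 mm high at x = 25 mm; behind it lies the flat floor, 4 mm above the bench
- pan_floor (a point): middle of the dustpan's flat floor, on its upper side: 100 mm behind the lip's front edge, 4 mm above the bench; axes as the dustpan's. The back wall (45 mm high) is 77 mm further on; side walls 3 mm thick at 102 to 105 mm either side, 10 mm high at the lip rising to 45 mm. From 25 mm further on, a 50 mm wide plate 45 mm up bridges the middle and carries the black handle
- knife_a: spent glass knife: right-angled triangle of clear greenish glass lying flat on the bench before the pan's mouth, at any yaw; short sides 38 mm, long side 54 mm, 10 mm thick, 18 g, slides at a light push. Origin: the triangle's centroid on its lower face, 12.7 mm from each short side, at most 28.3 mm from a corner. x and y along the short sides, away from the right-angled corner; z up
- knife_b: spent glass knife: right-angled triangle of clear greenish glass lying flat on the bench before the pan's mouth, at any yaw; short sides 38 mm, long side 54 mm, 10 mm thick, 18 g, slides at a light push. Origin: the triangle's centroid on its lower face, 12.7 mm from each short side, at most 28.3 mm from a corner. x and y along the short sides, away from the right-angled corner; z up
- knife_c: spent glass knife: right-angled triangle of clear greenish glass lying flat on the bench before the pan's mouth, at any yaw; short sides 38 mm, long side 54 mm, 10 mm thick, 18 g, slides at a light push. Origin: the triangle's centroid on its lower face, 12.7 mm from each short side, at most 28.3 mm from a corner. x and y along the short sides, away from the right-angled corner; z up
- blank_a: square glass blank, not yet broken into knives: the same greenish glass, 38 x 38 x 10 mm, lying flat on the bench. Origin: centre of its underside; x and y along its sides. It lies among the knives
- blank_b: square glass blank, not yet broken into knives: the same greenish glass, 38 x 38 x 10 mm, lying flat on the bench. Origin: centre of its underside; x and y along its sides. It lies on the far side of the knives from the pan
- vial: amber glass sample vial with a white cap, 23 mm across, 50 mm tall, standing on the bench beyond the knives. Origin: centre of its base, z up
- petri_dish: clear plastic petri dish with lid, 60 mm across, 15 mm tall, on the bench beyond the knives from the pan. Origin: centre of its base
- blade_box: small cardboard razor-blade box with a yellow band, 56 x 30 x 14 mm (x, y, z). Origin: centre of its underside
- grid_box: flat grey grid box with clear lid, 85 x 32 x 12 mm (x, y, z), on the bench well beyond the knives from the pan. Origin: centre of its underside
There are look-alikes about, which are no part of the job. Leave any blue or turquoise look-alike of the knife_a alone.

How it is judged:
By the outcome, as a careful person would: the job done as asked, in the order asked, and still so for the second after the job is handed in, with the robot touching nothing.
It also fails if it takes over 67 s, if anything falls off the work surface, if the arm or the gripper's body presses on something with over 40 N, if the wrist force passes 120 N, or if a joint passes its speed limit or range.

## Working session

There is one attempt and no reset: what is moved stays moved. The work goes in short steps, Python scripts to look and compute and a tool call to move; the robot and the scene stay as the last step left them, time stands still between calls to the robot, and variables do not carry over. Pictures are saved under pics/ and viewed, at most 10 in all, crops included, and the job is handed in when it is done.

Besides the shell and the picture viewer there is one more tool, called after "Call:" as a command line: name --argument value ..., lists and objects as JSON in quotes. move_arm: Moves the arm, as the interface text tells. Its arguments: {"type":"object","properties":{"increments":{"type":"array"}},"required":["increments"]}

```bash
mkdir -p pics; ls; python3 - <<'E'
from rig import bot
import cv2,numpy as np
s=bot.read_state(); print(s['time_s'],s['position'],s['tcp_rot'])
for n in ['top','scene']:
    p,d=bot.capture(n); cv2.imwrite(f'pics/{n}0.png',p[:,:,::-1]); m=bot.camera_model(n); print(n,m)
    np.save(f'{n}_d.npy',d)
E
```

```text
pics
0.0 [0.27799729 0.55894666 0.22155748] [[-8.95275259e-01  4.45511500e-01 -1.30941902e-03]
 [ 4.45513265e-01  8.95273556e-01 -1.78621852e-03]
 [ 3.76507332e-04 -2.18252079e-03 -9.99997547e-01]]
top {'intrinsics': array([[364.30688253,   0.        , 321.89629592],
       [  0.        , 364.30688253, 204.05036056],
       [  0.        ,   0.        ,   1.        ]]), 'D': array([0.00783044, 0.        , 0.        , 0.        , 0.        ]), 'rvec': array([ 2.09207009, -2.15005366,  0.17275684]), 'tvec': array([-0.02534723,  0.50316091,  0.81292768])}
scene {'intrinsics': array([[476.44302715,   0.        , 325.83232092],
       [  0.        , 476.44302715, 197.66263328],
       [  0.        ,   0.        ,   1.        ]]), 'D': array([-0.06474189,  0.        ,  0.        ,  0.        ,  0.        ]), 'rvec': array([ 2.17543662,  1.1417952 , -0.43456836]), 'tvec': array([-0.26124879, -0.30651327,  1.48398766])}
```

View pics/top0.png

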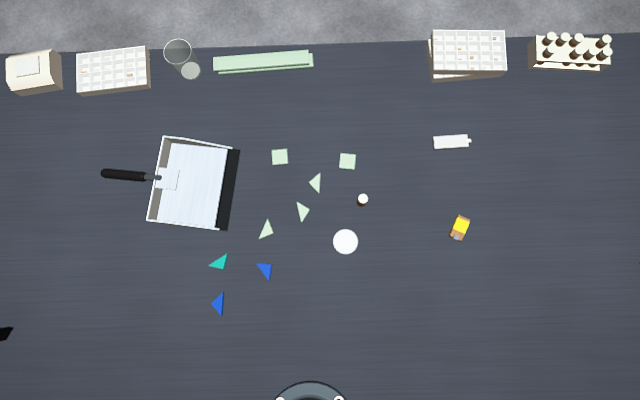

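View pics/scene0.png

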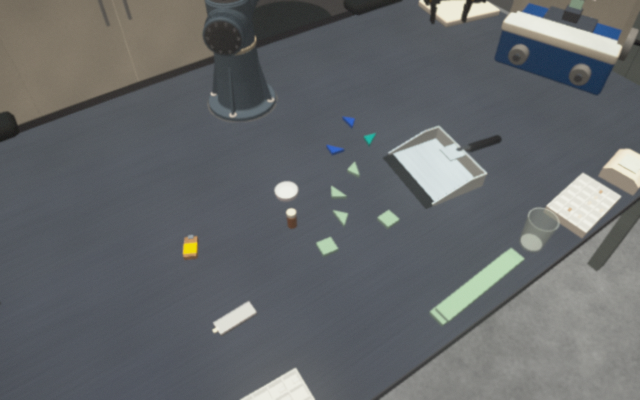

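```bash
cat > h.py <<'E'
from rig import bot
import cv2,numpy as np
def rays(n,uv,z):
    m=bot.camera_model(n)
    if n=='wrist':
        s=bot.read_state(); T=np.eye(4); T[:3,:3]=s['tcp_rot']; T[:3,3]=s['position']; T=T@m['tool_from_camera']
        R=T[:3,:3]; c=T[:3,3]
    else:
        R=cv2.Rodrigues(m['rvec'])[0].T; c=-R@m['tvec']
    u=cv2.undistortPoints(np.array(uv,float).reshape(-1,1,2),m['intrinsics'],m['D']).reshape(-1,2)
    d=np.c_[u,np.ones(len(u))]@R.T
    return c+d*((z-c[2])/d[:,2])[:,None]
def tri(mask):
    c=max(cv2.findContours(mask.astype(np.uint8),0,2)[0],key=cv2.contourArea)
    return cv2.minEnclosingTriangle(c)[1].reshape(-1,2)
E
python3 - <<'E'
from h import *
p,d=bot.capture('top')
np.set_printoptions(precision=4,suppress=True)
for l in ['knife_a','blank_a','dustpan','vial','petri_dish']:
    for r in bot.trace(l,'top'):
        k=r['mask']
        if k.sum()<10: continue
        ys,xs=np.nonzero(k); print(l,round(r['conf'],2),k.sum(),xs.mean().round(1),ys.mean().round(1),p[k].mean(0).round(), rays('top',[[xs.mean(),ys.mean()]],0.01)[0])
        if l=='knife_a': print(rays('top',tri(k),0.01)[:,:2])
# dustpan lip corners (approx pixels)
print(rays('top',[[240,150],[226,231],[231,149],[218,229]],0.0))
E
```

```text
knife_a 0.64 115 264.1 269.2 [ 59. 116. 222.] [0.355  0.1029 0.01  ]
[[0.3669 0.0912]
 [0.3678 0.1247]
 [0.3277 0.0912]]
knife_a 0.55 126 217.9 303.5 [ 52. 111. 219.] [0.2788 0.2113 0.01  ]
[[0.2807 0.2302]
 [0.2552 0.2038]
 [0.3019 0.2005]]
knife_a 0.48 119 315.1 182.8 [205. 226. 207.] [ 0.5624 -0.0232  0.01  ]
[[ 0.5859 -0.0334]
 [ 0.5644 -0.0038]
 [ 0.5339 -0.0321]]
knife_a 0.46 110 219.4 262.5 [ 49. 205. 191.] [0.3736 0.2102 0.01  ]
[[0.369  0.2372]
 [0.3592 0.2008]
 [0.3923 0.1931]]
blank_a 0.75 235 346.7 161.9 [205. 225. 207.] [ 0.6137 -0.1033  0.01  ]
blank_a 0.63 228 279.0 157.3 [205. 226. 207.] [0.6309 0.0661 0.01  ]
dustpan 0.67 7529 188.5 183.4 [178. 185. 191.] [0.5704 0.2921 0.01  ]
dustpan 0.16 103 266.1 230.1 [217. 238. 218.] [0.4481 0.0982 0.01  ]
petri_dish 0.69 490 344.3 241.6 [242. 244. 246.] [ 0.4153 -0.0902  0.01  ]
[[0.6567 0.1671 0.    ]
 [0.4499 0.1987 0.    ]
 [0.66   0.1902 0.    ]
 [0.4554 0.2185 0.    ]]
```

```bash
python3 - <<'E'
from h import *
p=cv2.imread('pics/top0.png')[120:330,130:390]
cv2.imwrite('pics/crop1.png',cv2.resize(p,None,fx=3,fy=2.8,interpolation=cv2.INTER_CUBIC))
E
```

```text
(no output)
```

View pics/crop1.png

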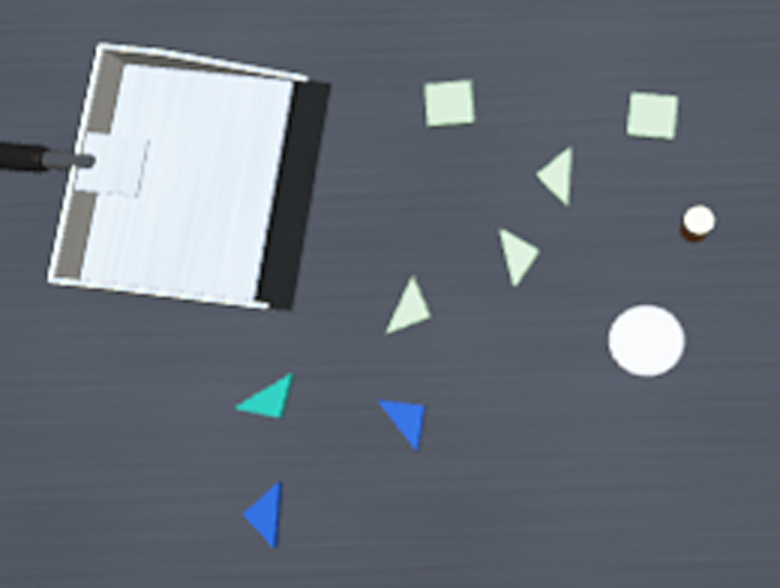

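Candidates: pale-green triangles at (315,183), (302,212) and (266,229) are the knives. Blue triangles at (265,270) and (218,302) and the turquoise one at (219,262) are look-alikes. Pale-green squares at (280,157) and (347,161) are blanks. I choose the three pale-green triangles, and the crop confirms them. Next I hover over them for a close look.

```bash
cat > plan.py <<'E'
from h import *
import json
def plan(wps,start=None):
    """wps: (x,y,z mm, yaw deg of tool x, step mm, max turn rad); prints rows for the tool pointing down"""
    s=bot.read_state(); R=s['tcp_rot']
    p=np.array(s['position'])*1000; yaw=np.degrees(np.arctan2(R[1,0],R[0,0]))
    if start is not None: p=np.array(start[:3],float); yaw=start[3]
    rows=[]
    for x,y,z,w,st,tm in wps:
        t=np.array([x,y,z],float); dw=(w-yaw+180)%360-180
        n=int(max(1,np.ceil(np.linalg.norm(t-p)/st),np.ceil(abs(np.radians(dw))/tm)))
        for i in range(n):
            d=(t-p)/(n-i); c,si=np.cos(np.radians(yaw)),np.sin(np.radians(yaw))
            v=np.round([c*d[0]+si*d[1], si*d[0]-c*d[1], -d[2]],1)
            r=round(-np.radians(dw)/n,3)
            p=p+np.array([c*v[0]+si*v[1], si*v[0]-c*v[1], -v[2]]); yaw-=np.degrees(r)
            rows.append((v.tolist(),r))
    for i in range(0,len(rows),5): print(json.dumps(rows[i:i+5]))
    print('end',p.round(1),round(yaw,1))
E
python3 - <<'E'
from plan import *
print(bot.camera_model('wrist')['tool_from_camera'].round(3).tolist(),bot.camera_model('wrist')['intrinsics'][0])
plan([(500,-10,300,84,40,.12)])
E
```

```text
[[0.0, -0.955, -0.297, 0.082], [1.0, 0.0, -0.0, -0.0], [0.0, -0.297, 0.955, -0.162], [0.0, 0.0, 0.0, 1.0]] [313.44933813   0.         323.06505014]
[[[-28.3, -25.7, -4.8], 0.076], [[-30.1, -23.5, -4.9], 0.076], [[-31.8, -21.1, -4.8], 0.076], [[-33.3, -18.6, -4.9], 0.076], [[-34.7, -16.1, -4.8], 0.076]]
[[[-35.8, -13.4, -4.9], 0.076], [[-36.7, -10.6, -4.8], 0.076], [[-37.4, -7.8, -4.9], 0.076], [[-37.9, -4.9, -4.8], 0.076], [[-38.1, -2.1, -4.9], 0.076]]
[[[-38.2, 0.8, -4.8], 0.076], [[-38.0, 3.7, -4.9], 0.076], [[-37.6, 6.6, -4.8], 0.076], [[-37.0, 9.5, -4.9], 0.076], [[-36.1, 12.3, -4.8], 0.076]]
[[[-35.1, 14.9, -4.9], 0.076]]
end [500. -10. 300.] 83.9
```

Call:
move_arm --increments '[{"xyz":[-28.3,-25.7,-4.8],"roll":0.076,"grip":22},{"xyz":[-30.1,-23.5,-4.9],"roll":0.076,"grip":22},{"xyz":[-31.8,-21.1,-4.8],"roll":0.076,"grip":22},{"xyz":[-33.3,-18.6,-4.9],"roll":0.076,"grip":22},{"xyz":[-34.7,-16.1,-4.8],"roll":0.076,"grip":22}]'

```text
time_s: 0.82
position: [0.3479, 0.3801, 0.2471]
tcp_rot: [[-0.664, 0.748, 0.0], [0.748, 0.664, 0.0], [-0.0, 0.0, -1.0]]
force: [0.7, 0.6, 0.1]
opening: 0.709
grasp_force: 0.0
```

Call:
move_arm --increments '[{"xyz":[-35.8,-13.4,-4.9],"roll":0.076,"grip":22},{"xyz":[-36.7,-10.6,-4.8],"roll":0.076,"grip":22},{"xyz":[-37.4,-7.8,-4.9],"roll":0.076,"grip":22},{"xyz":[-37.9,-4.9,-4.8],"roll":0.076,"grip":22},{"xyz":[-38.1,-2.1,-4.9],"roll":0.076,"grip":22}]'

```text
time_s: 1.23
position: [0.4173, 0.2018, 0.2715]
tcp_rot: [[-0.339, 0.941, 0.001], [0.941, 0.339, 0.0], [-0.0, 0.001, -1.0]]
force: [1.6, -0.8, 0.3]
opening: 0.328
grasp_force: 0.0
```

Call:
move_arm --increments '[{"xyz":[-38.2,0.8,-4.8],"roll":0.076,"grip":22},{"xyz":[-38,3.7,-4.9],"roll":0.076,"grip":22},{"xyz":[-37.6,6.6,-4.8],"roll":0.076,"grip":22},{"xyz":[-37,9.5,-4.9],"roll":0.076,"grip":22},{"xyz":[-36.1,12.3,-4.8],"roll":0.076,"grip":22}]'

```text
time_s: 1.65
position: [0.4866, 0.0238, 0.2958]
tcp_rot: [[0.035, 0.999, 0.001], [0.999, -0.035, 0.0], [0.0, 0.001, -1.0]]
force: [0.7, 1.5, -0.8]
opening: 0.222
grasp_force: 0.0
```

Call:
move_arm --increments '[{"xyz":[-35.1,14.9,-4.9],"roll":0.076,"grip":22},{"xyz":[0,0,0],"roll":0,"grip":22},{"xyz":[0,0,0],"roll":0,"grip":22}]'

```text
time_s: 1.9
position: [0.5009, -0.0118, 0.3004]
tcp_rot: [[0.11, 0.994, 0.001], [0.994, -0.11, -0.0], [0.0, 0.001, -1.0]]
force: [-1.8, 1.4, -0.7]
opening: 0.219
grasp_force: 0.0
```

```bash
cat > look.py <<'E'
from plan import *
np.set_printoptions(precision=1,suppress=True)
def look(name,show=True):
    s=bot.read_state(); print(s['time_s'],(s['position']*1000).round(1),np.degrees(np.arctan2(s['tcp_rot'][1,0],s['tcp_rot'][0,0])).round(1),s['opening'],s['force'].round(1))
    p,d=bot.capture('wrist'); cv2.imwrite(f'pics/{name}.png',p[:,:,::-1])
    hsv=cv2.cvtColor(p,cv2.COLOR_RGB2HSV); 
    m=((p.min(2)>150)&(p[:,:,1].astype(int)-p[:,:,0]>8)&(p[:,:,1].astype(int)-p[:,:,2]>5)).astype(np.uint8)
    for c in cv2.findContours(m,0,2)[0]:
        a=cv2.contourArea(c)
        if a<150: continue
        t=tri(cv2.drawContours(np.zeros_like(m),[c],-1,1,-1)); w=rays('wrist',t,.01)*1000; 
        L=[np.linalg.norm(w[i-1,:2]-w[i-2,:2]) for i in range(3)]
        M=cv2.moments(c); cen=rays('wrist',[[M['m10']/M['m00'],M['m01']/M['m00']]],.01)[0,:2]*1000
        i=int(np.argmax(L)); apex=w[i,:2]; h=(w[i-1,:2]+w[i-2,:2])/2-apex
        print(a,'px',t.mean(0),'cen',cen,'apex',apex,'yaw apex->hyp',np.degrees(np.arctan2(h[1],h[0])).round(1),'L',np.array(L))
E
python3 -c "
from look import *
look('w1')"
```

```text
1.9 [500.9 -11.8 300.4] 83.7 0.21912622740746113 [-1.8  1.4 -0.7]
392.0 px [316.1 142.2] cen [492.   10.4] apex [496.1  -8.8] yaw apex->hyp 102.3 L [41.8 41.7 58.8]
814.0 px [415.9  94. ] cen [631.3  65.4] apex [607.6  89.3] yaw apex->hyp -42.7 L [97.1 79.9 75. ]
190.5 px [582.7  44.3] cen [878.   72.8] apex [877.7 -14.1] yaw apex->hyp 87.2 L [350.2 348.4  16.4]
```

View pics/w1.png

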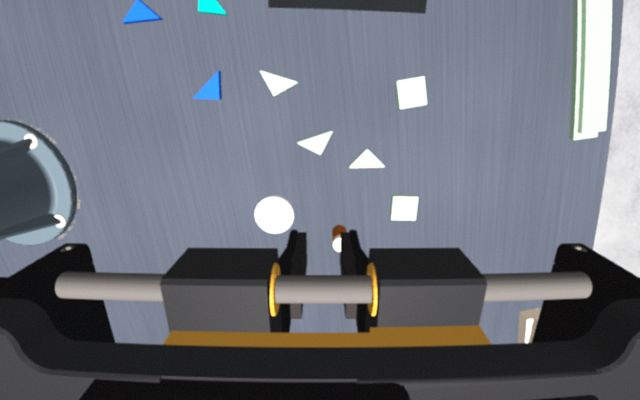

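The wrist picture shows the knives at (277,82), (316,142) and (367,160), the blanks at (411,92) and (404,208), and the lip at the top edge. I'm fixing the segmentation to use brightness.

```bash
python3 - <<'E'
s=open('look.py').read()
i=s.index('    m=((p.min'); j=s.index('    for c in cv2')
s=s[:i]+"    m=(p.min(2)>150).astype(np.uint8)\n"+s[j:]
s=s.replace("if a<150: continue","if a<150 or a>2500: continue")
open('look.py','w').write(s)
from look import *
p=cv2.imread('pics/w1.png')[:,:,::-1]; print(p[[82,142,160,92],[277,316,367,411]])
look('w1b')
E
```

```text
[[254 255 254]
 [255 255 254]
 [255 255 254]
 [254 255 254]]
1.95 [499.8 -10.3 300. ] 83.8 0.22044044839178353 [0.3 0.4 0.2]
1070.0 px [334.3 298. ] cen [ 473.1 -246.5] apex [ 411.2 -276.7] yaw apex->hyp 16.1 L [ 62.  276.5 311.1]
1074.5 px [548.3 293.3] cen [ 842.3 -286.1] apex [ 752.4 -304.3] yaw apex->hyp 5.3 L [ 45.7 375.3 382.5]
1074.0 px [ 95.2 293.6] cen [ 104.1 -207.8] apex [ 187.9 -245.9] yaw apex->hyp 162.8 L [394.5  42.9 400.7]
631.5 px [400.8 212.3] cen [ 616.  -104.8] apex [639.4 -87.3] yaw apex->hyp -143.1 L [108.3  77.1  79.4]
1219.0 px [273.8 215.2] cen [415.3 -93.3] apex [ 439.  -150.1] yaw apex->hyp 114.6 L [111.1 104.9 112.2]
395.5 px [368.7 162.3] cen [563.5 -25.5] apex [564.9  -6. ] yaw apex->hyp -90.8 L [62.  44.8 41. ]
413.0 px [317.1 143.4] cen [492.6   9.4] apex [496.9 -10.3] yaw apex->hyp 102.4 L [43.2 43.  60.7]
1984.5 px [ 35.6 189.6] cen [55.9 -4.4] apex [141.1 -35.8] yaw apex->hyp 171.2 L [248.5 208.9 309.7]
841.0 px [410.   97.8] cen [632.4  64.7] apex [653.9  89.3] yaw apex->hyp -129.9 L [101.7  81.1  75.7]
466.0 px [276.3  80.7] cen [448.7  97.3] apex [439.7  78.3] yaw apex->hyp 72.9 L [55.4 42.4 68.2]
```

```bash
cat >> plan.py <<'E'
def W(px,py): return (553+px*.151-py*.988, 183+px*.988+py*.151)
E
python3 - <<'E'
from plan import *
plan([(563,-72,60,90,40,.12),(563,-72,20,90,20,.12),(563,-72,4,90,8,.12),(563,-49,4,90,8,.12),(563,-40,4,90,3,.12)])
E
```

```text
[[[-7.9, 10.0, 34.3], -0.015], [[-8.1, 9.9, 34.3], -0.015], [[-8.2, 9.8, 34.2], -0.015], [[-8.4, 9.6, 34.3], -0.015], [[-8.5, 9.5, 34.2], -0.015]]
[[[-8.7, 9.4, 34.3], -0.015], [[-8.8, 9.2, 34.2], -0.015], [[0.0, 0.0, 13.3], -0.001], [[0.0, 0.0, 13.4], -0.001], [[0.0, 0.0, 13.3], -0.001]]
[[[0.0, 0.0, 5.3], 0.0], [[0.0, 0.0, 5.4], 0.0], [[0.0, 0.0, 5.3], 0.0], [[7.7, 0.0, 0.0], 0.0], [[7.7, 0.0, 0.0], 0.0]]
[[[7.6, 0.1, 0.0], 0.0], [[2.3, -0.0, 0.0], 0.0], [[2.2, -0.0, 0.0], 0.0], [[2.3, -0.0, 0.0], 0.0], [[2.2, -0.0, 0.0], 0.0]]
end [563. -40.   4.] 90.1
```

Call:
move_arm --increments '[{"xyz":[-7.9,10,34.3],"roll":-0.015,"grip":22},{"xyz":[-8.1,9.9,34.3],"roll":-0.015,"grip":22},{"xyz":[-8.2,9.8,34.2],"roll":-0.015,"grip":22},{"xyz":[-8.4,9.6,34.3],"roll":-0.015,"grip":22},{"xyz":[-8.5,9.5,34.2],"roll":-0.015,"grip":22}]'

```text
time_s: 2.42
position: [0.5452, -0.0527, 0.1276]
tcp_rot: [[0.028, 1.0, -0.0], [1.0, -0.028, 0.0], [0.0, -0.0, -1.0]]
force: [1.2, 0.3, 0.0]
opening: 0.215
grasp_force: 0.0
```

Call:
move_arm --increments '[{"xyz":[-8.7,9.4,34.3],"roll":-0.015,"grip":22},{"xyz":[-8.8,9.2,34.2],"roll":-0.015,"grip":22},{"xyz":[0,0,13.3],"roll":0,"grip":22},{"xyz":[0,0,13.4],"roll":0,"grip":22},{"xyz":[0,0,13.3],"roll":0,"grip":22}]'

```text
time_s: 2.83
position: [0.5629, -0.0704, 0.019]
tcp_rot: [[-0.001, 1.0, -0.002], [1.0, 0.001, 0.001], [0.001, -0.002, -1.0]]
force: [-0.3, 0.1, -0.6]
opening: 0.22
grasp_force: 0.0
```

Call:
move_arm --increments '[{"xyz":[0,0,5.3],"roll":0,"grip":22},{"xyz":[0,0,5.4],"roll":0,"grip":22},{"xyz":[0,0,0],"roll":0,"grip":22},{"xyz":[0,0,0],"roll":0,"grip":22}]'

```text
time_s: 3.17
position: [0.5639, -0.0719, 0.0101]
tcp_rot: [[0.001, 1.0, 0.0], [1.0, -0.001, -0.0], [-0.0, 0.0, -1.0]]
force: [1.4, 0.3, 0.7]
opening: 0.219
grasp_force: 0.0
```

```bash
python3 - <<'E'
from look import *
look('w2')
for i in range(3):
    bot.capture('wrist'); s=bot.read_state(); print((s['position']*1000).round(1))
p=cv2.imread('pics/w2.png')
E
```

```text
3.1667 [563.9 -71.9  10.1] 90.0 0.21910400422963283 [1.4 0.3 0.7]
940.5 px [338.  296.6] cen [ 564.3 -106. ] apex [536.1 -99.7] yaw apex->hyp -10.2 L [113.8  14.5 114.7]
946.0 px [552.5 292.8] cen [ 697.6 -106.5] apex [ 664.8 -113.4] yaw apex->hyp 7.2 L [148.1  13.2 148. ]
1257.0 px [112.2 298.3] cen [ 431.1 -108.1] apex [ 425.5 -125. ] yaw apex->hyp 73.2 L [61.2 99.9 48.6]
2010.0 px [ 84.3 252.2] cen [426.8 -75.6] apex [437.7 -56.4] yaw apex->hyp -130.6 L [101.   46.   81.2]
1974.5 px [481.  16.] cen [634.  49.] apex [614.9  53.9] yaw apex->hyp -12.9 L [21.2 77.3 74.9]
[564.3 -72.4  10.6]
[564.3 -72.6  10.6]
[564.3 -72.7  10.5]
```

View pics/w2.png

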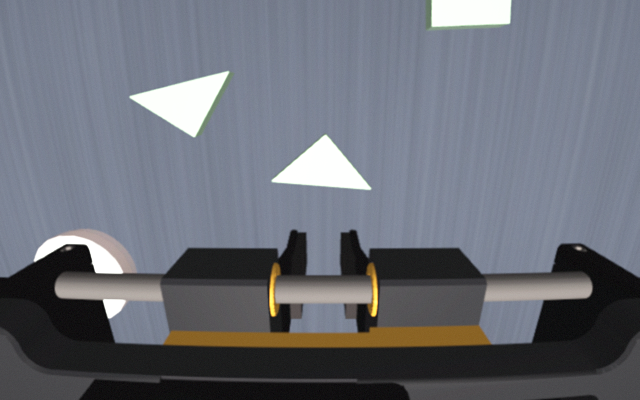

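The fingers are centred on knife_a, and its long side is turned about 4.5°. I match the yaw, lower, contact slowly and push.

```bash
python3 - <<'E'
from plan import *
w=[(564,-72.5,4,85.5,4,.08),(564,-50,4,85.5,6,.1),(564,-38,4,85.5,3,.1)]
w+=[(*W(-130,-31),4,84,8,.1),(*W(-70,-32),4,81,8,.1),(*W(-40,-34),4,79,8,.1),(*W(0,-40),8.5,76,7,.1),(*W(77,-52),8.5,74,8,.1)]
plan(w)
E
```

```text
[[[0.1, -0.1, 3.3], 0.038], [[0.1, -0.2, 3.2], 0.038], [[5.6, -0.4, 0.0], 0.0], [[5.6, -0.4, 0.0], 0.0], [[5.6, -0.5, 0.0], 0.0]]
[[[5.6, -0.4, 0.0], 0.0], [[3.0, -0.2, 0.0], 0.0], [[3.0, -0.2, 0.0], 0.0], [[3.0, -0.3, 0.0], 0.0], [[3.0, -0.2, 0.0], 0.0]]
[[[8.0, -0.6, 0.0], 0.002], [[8.0, -0.6, 0.0], 0.002], [[7.9, -0.7, 0.0], 0.002], [[8.0, -0.7, 0.0], 0.002], [[7.9, -0.7, 0.0], 0.002]]
[[[8.0, -0.7, 0.0], 0.002], [[7.9, -0.7, 0.0], 0.002], [[7.9, -0.7, 0.0], 0.002], [[8.0, -0.8, 0.0], 0.002], [[7.9, -0.8, 0.0], 0.002]]
[[[8.0, -0.8, 0.0], 0.002], [[7.5, 0.5, 0.0], 0.007], [[7.5, 0.5, 0.0], 0.007], [[7.5, 0.4, 0.0], 0.007], [[7.5, 0.4, 0.0], 0.007]]
[[[7.5, 0.3, 0.0], 0.007], [[7.5, 0.2, 0.0], 0.007], [[7.5, 0.2, 0.0], 0.007], [[7.4, 0.2, 0.0], 0.007], [[7.5, 0.5, 0.0], 0.009]]
[[[7.5, 0.4, 0.0], 0.009], [[7.5, 0.3, 0.0], 0.009], [[7.5, 0.2, 0.0], 0.009], [[6.7, 0.7, -0.7], 0.009], [[6.7, 0.7, -0.8], 0.009]]
[[[6.7, 0.6, -0.7], 0.009], [[6.7, 0.6, -0.8], 0.009], [[6.7, 0.5, -0.7], 0.009], [[6.8, 0.4, -0.8], 0.009], [[7.8, 0.5, 0.0], 0.003]]
[[[7.8, 0.4, 0.0], 0.003], [[7.8, 0.4, 0.0], 0.003], [[7.8, 0.4, 0.0], 0.003], [[7.8, 0.4, 0.0], 0.003], [[7.8, 0.4, 0.0], 0.003]]
[[[7.7, 0.3, 0.0], 0.003], [[7.8, 0.3, 0.0], 0.003], [[7.7, 0.3, 0.0], 0.003], [[7.8, 0.3, 0.0], 0.003]]
end [616.  251.2   8.5] 74.2
```

Call:
move_arm --increments '[{"xyz":[0.1,-0.1,3.3],"roll":0.038,"grip":22},{"xyz":[0.1,-0.2,3.2],"roll":0.038,"grip":22},{"xyz":[5.6,-0.4,0],"roll":0,"grip":22},{"xyz":[5.6,-0.4,0],"roll":0,"grip":22},{"xyz":[5.6,-0.5,0],"roll":0,"grip":22}]'

```text
time_s: 3.78
position: [0.5635, -0.055, 0.0035]
tcp_rot: [[0.077, 0.997, 0.0], [0.997, -0.077, -0.0], [0.0, 0.0, -1.0]]
force: [0.8, -0.9, -0.4]
opening: 0.215
grasp_force: 0.0
```

Call:
move_arm --increments '[{"xyz":[5.6,-0.4,0],"roll":0,"grip":22},{"xyz":[3,-0.2,0],"roll":0,"grip":22},{"xyz":[3,-0.2,0],"roll":0,"grip":22},{"xyz":[3,-0.3,0],"roll":0,"grip":22},{"xyz":[3,-0.2,0],"roll":0,"grip":22}]'

```text
time_s: 4.2
position: [0.5636, -0.0376, 0.0032]
tcp_rot: [[0.078, 0.997, 0.0], [0.997, -0.078, -0.0], [-0.0, 0.0, -1.0]]
force: [-0.5, -1.0, -0.3]
opening: 0.22
grasp_force: 0.1
```

Call:
move_arm --increments '[{"xyz":[6,-0.6,0],"roll":0.002,"grip":22},{"xyz":[8,-0.6,0],"roll":0.002,"grip":22},{"xyz":[7.9,-0.7,0],"roll":0.002,"grip":22},{"xyz":[8,-0.7,0],"roll":0.002,"grip":22},{"xyz":[7.9,-0.7,0],"roll":0.002,"grip":22}]'

```text
time_s: 4.62
position: [0.5632, 0.0011, 0.0031]
tcp_rot: [[0.088, 0.996, -0.0], [0.996, -0.088, 0.0], [0.0, -0.0, -1.0]]
force: [-0.3, -0.2, -0.4]
opening: 0.218
grasp_force: 0.1
```

```bash
python3 -c "
from look import *
look('w3')"
```

```text
4.6167 [563.2   1.1   3.1] 85.0 0.21812484499465976 [-0.3 -0.2 -0.4]
1168.0 px [198.7 245.9] cen [493.3  14.4] apex [491.1  -4.5] yaw apex->hyp 78.6 L [31.7 47.4 63.9]
2420.0 px [320.6 218.7] cen [563.6  22.3] apex [565.2  40.2] yaw apex->hyp -95.1 L [54.8 38.7 38.8]
```

View pics/w3.png

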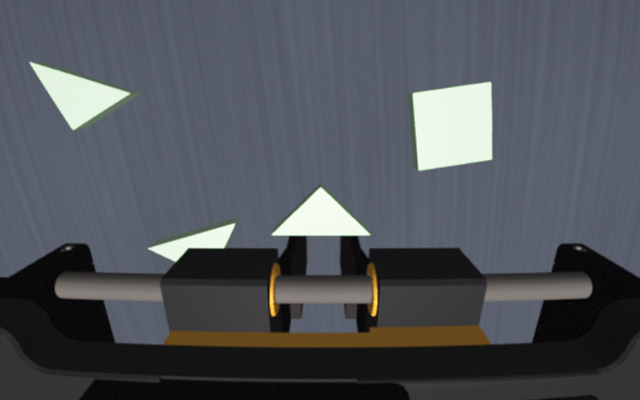

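The long side sits flat and centred on both fingertips, knife tip at (321,187). The blank's left edge at 413 clears the knife corner at 370, so I continue.

Call:
move_arm --increments '[{"xyz":[8,-0.7,0],"roll":0.002,"grip":22},{"xyz":[7.9,-0.7,0],"roll":0.002,"grip":22},{"xyz":[7.9,-0.7,0],"roll":0.002,"grip":22},{"xyz":[8,-0.8,0],"roll":0.002,"grip":22},{"xyz":[7.9,-0.8,0],"roll":0.002,"grip":22}]'

```text
time_s: 5.08
position: [0.5632, 0.0408, 0.0031]
tcp_rot: [[0.098, 0.995, -0.0], [0.995, -0.098, 0.0], [0.0, -0.0, -1.0]]
force: [0.0, 0.8, -0.6]
opening: 0.216
grasp_force: 0.0
```

Call:
move_arm --increments '[{"xyz":[8,-0.8,0],"roll":0.002,"grip":22},{"xyz":[7.5,0.5,0],"roll":0.007,"grip":22},{"xyz":[7.5,0.5,0],"roll":0.007,"grip":22},{"xyz":[7.5,0.4,0],"roll":0.007,"grip":22},{"xyz":[7.5,0.4,0],"roll":0.007,"grip":22}]'

```text
time_s: 5.5
position: [0.5686, 0.0783, 0.0032]
tcp_rot: [[0.128, 0.992, 0.0], [0.992, -0.128, -0.0], [-0.0, 0.0, -1.0]]
force: [-1.0, 0.0, -0.6]
opening: 0.223
grasp_force: 0.1
```

Call:
move_arm --increments '[{"xyz":[7.5,0.3,0],"roll":0.007,"grip":22},{"xyz":[7.5,0.2,0],"roll":0.007,"grip":22},{"xyz":[7.5,0.2,0],"roll":0.007,"grip":22},{"xyz":[7.4,0.2,0],"roll":0.007,"grip":22},{"xyz":[7.5,0.5,0],"roll":0.009,"grip":22}]'

```text
time_s: 5.92
position: [0.575, 0.1152, 0.0031]
tcp_rot: [[0.165, 0.986, -0.0], [0.986, -0.165, -0.0], [-0.0, -0.0, -1.0]]
force: [0.8, 0.4, -0.3]
opening: 0.223
grasp_force: 0.1
```

Call:
move_arm --increments '[{"xyz":[7.5,0.4,-0.2],"roll":0.009,"grip":22},{"xyz":[7.5,0.3,-0.3],"roll":0.009,"grip":22},{"xyz":[7.5,0.2,-0.2],"roll":0.009,"grip":22}]'

```text
time_s: 6.17
position: [0.58, 0.1372, 0.0039]
tcp_rot: [[0.192, 0.981, 0.0], [0.981, -0.192, 0.0], [0.0, 0.0, -1.0]]
force: [-1.4, 0.2, -0.3]
opening: 0.218
grasp_force: 0.0
```

```bash
python3 -c "
from look import *
look('w4')"
```

```text
6.1667 [580.  137.2   3.9] 78.9 0.21793254533267584 [-1.4  0.2 -0.3]
559.0 px [139.3 336.9] cen [452.4 101.3] apex [436.9  98.3] yaw apex->hyp 7.0 L [51.7 53.  14.5]
2318.0 px [320.8 218.1] cen [583.5 158.1] apex [586.9 175.5] yaw apex->hyp -101.2 L [54.  38.1 38.2]
1074.0 px [ 37.3 119.7] cen [450.  246.4] apex [440.  266.2] yaw apex->hyp -72.4 L [109.2 123.5  17.1]
1332.0 px [471.8  93.3] cen [670.  217.9] apex [676.1 247.4] yaw apex->hyp -101.9 L [144.2 145.4   8.5]
```

View pics/w4.png

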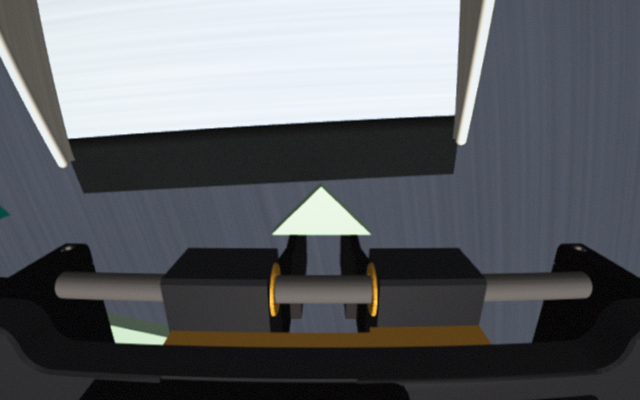

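The lip's front edge runs from (83,192) to (454,173), and the knife sits right of centre and just short of it. I refine the pan pose from these.

```bash
python3 - <<'E'
from plan import *
w=rays('wrist',[[83,192],[454,173]],0)[:,:2]*1000; print(w,w.mean(0),np.linalg.norm(w[1]-w[0])); d=w[1]-w[0]; print(np.degrees(np.arctan2(d[1],d[0]))+90)
plan([(*W(0,-40),8.7,76,7,.1),(*W(77,-52),8.7,74,8,.1)])
E
```

```text
[[451.59748914 195.67143567]
 [659.43783918 166.15113263]] [555.51766416 180.91128415] 209.92631896944647
81.91614751665207
[[[6.7, 0.7, -0.8], 0.009], [[6.7, 0.7, -0.8], 0.009], [[6.7, 0.6, -0.8], 0.009], [[6.7, 0.6, -0.8], 0.009], [[6.7, 0.5, -0.8], 0.009]]
[[[6.7, 0.4, -0.7], 0.009], [[7.8, 0.5, -0.0], 0.003], [[7.8, 0.4, -0.0], 0.003], [[7.8, 0.4, -0.0], 0.003], [[7.8, 0.4, -0.0], 0.003]]
[[[7.8, 0.4, -0.0], 0.003], [[7.8, 0.4, -0.0], 0.003], [[7.8, 0.3, -0.0], 0.003], [[7.7, 0.3, -0.0], 0.003], [[7.8, 0.3, -0.0], 0.003]]
[[[7.7, 0.2, -0.0], 0.003]]
end [616.  251.2   8.7] 74.2
```

Call:
move_arm --increments '[{"xyz":[6.7,0.7,-0.8],"roll":0.009,"grip":22},{"xyz":[6.7,0.7,-0.8],"roll":0.009,"grip":22},{"xyz":[6.7,0.6,-0.8],"roll":0.009,"grip":22},{"xyz":[6.7,0.6,-0.8],"roll":0.009,"grip":22},{"xyz":[6.7,0.5,-0.8],"roll":0.009,"grip":22}]'

```text
time_s: 6.63
position: [0.5901, 0.1691, 0.008]
tcp_rot: [[0.236, 0.972, 0.0], [0.972, -0.236, -0.0], [-0.0, 0.0, -1.0]]
force: [1.3, -0.7, 1.0]
opening: 0.22
grasp_force: 0.2
```

Call:
move_arm --increments '[{"xyz":[6.7,0.4,-0.7],"roll":0.009,"grip":22},{"xyz":[7.8,0.5,-0.2],"roll":0.003,"grip":22},{"xyz":[7.8,0.4,-0.2],"roll":0.003,"grip":22},{"xyz":[7.8,0.4,0],"roll":0.003,"grip":22},{"xyz":[7.8,0.4,0],"roll":0.003,"grip":22}]'

```text
time_s: 7.05
position: [0.6014, 0.2056, 0.0089]
tcp_rot: [[0.255, 0.967, -0.0], [0.967, -0.255, 0.0], [-0.0, -0.0, -1.0]]
force: [0.8, -0.5, 0.0]
opening: 0.22
grasp_force: 0.1
```

Call:
move_arm --increments '[{"xyz":[7.8,0.4,0],"roll":0.003,"grip":22},{"xyz":[7.8,0.4,0],"roll":0.003,"grip":22},{"xyz":[7.8,0.3,0],"roll":0.003,"grip":22},{"xyz":[6,0.3,0],"roll":0.003,"grip":22},{"xyz":[5,0.3,0],"roll":0.003,"grip":22}]'

```text
time_s: 7.47
position: [0.612, 0.2384, 0.0089]
tcp_rot: [[0.27, 0.963, 0.0], [0.963, -0.27, 0.0], [0.0, 0.0, -1.0]]
force: [0.2, 0.5, 0.2]
opening: 0.221
grasp_force: 0.1
```

Call:
move_arm --increments '[{"xyz":[4,0,0],"roll":0,"grip":22},{"xyz":[3,0,0],"roll":0,"grip":22},{"xyz":[2,0,0],"roll":0,"grip":22},{"xyz":[-3,0,0],"roll":0,"grip":22},{"xyz":[-8,0,-2],"roll":0,"grip":22}]'

```text
time_s: 7.88
position: [0.6111, 0.236, 0.0107]
tcp_rot: [[0.269, 0.963, 0.0], [0.963, -0.269, 0.0], [0.0, 0.0, -1.0]]
force: [0.6, 0.5, 0.1]
opening: 0.22
grasp_force: 0.0
```

Call:
move_arm --increments '[{"xyz":[-15,0,-15],"roll":0,"grip":22},{"xyz":[-15,0,-30],"roll":0,"grip":22},{"xyz":[-20,0,-30],"roll":0,"grip":22},{"xyz":[-25,0,-20],"roll":0,"grip":22}]'

```text
time_s: 8.22
position: [0.5916, 0.1626, 0.1083]
tcp_rot: [[0.269, 0.963, 0.003], [0.963, -0.269, 0.0], [0.001, 0.003, -1.0]]
force: [0.0, -0.5, -0.3]
opening: 0.222
grasp_force: 0.0
```

```bash
python3 -c "
from look import *
look('w5')
plan([(428,20,75,75,40,.1),(422,36,60,69,40,.1)])"
```

```text
8.2167 [591.6 162.6 108.3] 74.4 0.22192229683745066 [ 0.  -0.5 -0.3]
810.5 px [631.6 144.3] cen [874.7 120.6] apex [881.4 113.3] yaw apex->hyp -88.9 L [200.7 173.7 374.4]
878.0 px [394.5  99.3] cen [673.8 238.5] apex [691.5 289.5] yaw apex->hyp -105.6 L [262.2 261.9   9.1]
1081.0 px [114.9  93.4] cen [450.  291.2] apex [442.5 325.6] yaw apex->hyp -81.3 L [202.9 267.3  65.4]
[[[-29.6, -20.1, 6.1], -0.002], [[-29.5, -20.1, 6.1], -0.002], [[-29.5, -20.2, 6.1], -0.002], [[-29.4, -20.2, 6.1], -0.002], [[-29.4, -20.3, 6.1], -0.002]]
[[[-29.3, -20.3, 6.0], -0.002], [[6.9, -5.0, 7.5], 0.052], [[6.7, -5.3, 7.5], 0.052]]
end [422.  36.  60.] 69.0
```

View pics/w5.png

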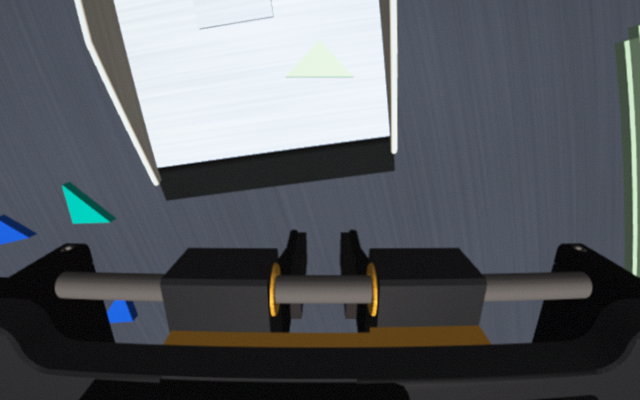

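Knife_a lies well inside the pan, at about (319,60) on the flat floor. Next I go to the knife nearest the pan, at (448,98) mm.

Call:
move_arm --increments '[{"xyz":[-29.6,-20.1,6],"roll":0,"grip":22},{"xyz":[-29.5,-20.1,6],"roll":0,"grip":22},{"xyz":[-29.5,-20.2,6],"roll":0,"grip":22},{"xyz":[-29.4,-20.2,6],"roll":0,"grip":22},{"xyz":[-29.4,-20.3,6],"roll":0,"grip":22}]'

```text
time_s: 8.68
position: [0.4524, 0.0474, 0.0762]
tcp_rot: [[0.27, 0.963, 0.001], [0.963, -0.27, -0.0], [-0.0, 0.001, -1.0]]
force: [-0.1, -0.5, -0.2]
opening: 0.22
grasp_force: 0.0
```

Call:
move_arm --increments '[{"xyz":[-29.3,-20.3,6],"roll":0,"grip":22},{"xyz":[6.9,-5,17.5],"roll":0.052,"grip":22},{"xyz":[6.7,-5.3,17.5],"roll":0.052,"grip":22},{"xyz":[0,0,0],"roll":0,"grip":22},{"xyz":[0,0,0],"roll":0,"grip":22}]'

```text
time_s: 9.1
position: [0.4201, 0.0417, 0.0347]
tcp_rot: [[0.367, 0.93, -0.002], [0.93, -0.367, 0.0], [-0.001, -0.002, -1.0]]
force: [-0.0, -0.7, 0.5]
opening: 0.224
grasp_force: 0.0
```

```bash
sed -i 's/a>2500/a>4500/; s/p.min(2)>150/p.min(2)>200/' look.py; python3 -c "
from look import *
look('w6')"
```

```text
9.1 [420.1  41.7  34.7] 68.5 0.2235552612899278 [-0.  -0.7  0.5]
1318.0 px [445.4 231.9] cen [495.4   9.8] apex [502.   -4.6] yaw apex->hyp 115.7 L [41.6 32.7 57.7]
2138.5 px [334.5 132.4] cen [450.3  96.4] apex [443.   79.2] yaw apex->hyp 66.6 L [39.4 55.5 39.3]
1831.0 px [623.7  91.3] cen [625.6  64.3] apex [638.3  82.6] yaw apex->hyp -116.4 L [80.3 79.7 31.5]
```

```bash
cat >> plan.py <<'E'
def W(px,py): return (554.5+px*.146-py*.989, 182+px*.989+py*.146)
E
python3 - <<'E'
from plan import *
u=np.array([np.cos(np.radians(66.6)),np.sin(np.radians(66.6))]); a=np.array([443,79.2])
f=lambda s:tuple(a+u*s)
w=[(*f(-38),12,66.6,12,.05),(*f(-38),4.5,66.6,5,.1),(*f(-10),4.5,66.6,7,.1),(*f(6),4.5,66.6,3,.1)]
w+=[(*W(-70,77),4.5,63,8,.1),(*W(-30,63),4.5,63,8,.1),(*W(0,57),9,68,7,.1),(*W(85,56),9,77,8,.1),(*W(97,56),9,77,5,.1)]
plan(w)
E
```

```text
[[[1.7, 1.8, 7.7], 0.011], [[1.7, 1.8, 7.7], 0.011], [[1.7, 1.8, 7.8], 0.011], [[0.0, -0.0, 3.7], -0.0], [[0.0, -0.0, 3.8], -0.0]]
[[[5.6, -0.0, -0.0], -0.0], [[5.6, -0.0, -0.0], -0.0], [[5.6, -0.0, -0.0], -0.0], [[5.6, -0.0, -0.0], -0.0], [[5.6, -0.1, -0.0], -0.0]]
[[[2.7, 0.0, -0.0], -0.0], [[2.7, 0.0, -0.0], -0.0], [[2.7, 0.0, -0.0], -0.0], [[2.6, 0.0, -0.0], -0.0], [[2.7, 0.0, -0.0], -0.0]]
[[[2.6, 0.0, -0.0], -0.0], [[7.5, 0.9, -0.0], 0.01], [[7.5, 0.8, -0.0], 0.01], [[7.5, 0.7, -0.0], 0.01], [[7.6, 0.7, -0.0], 0.01]]
[[[7.6, 0.6, -0.0], 0.01], [[7.5, 0.5, -0.0], 0.01], [[7.1, 0.1, -0.0], 0.0], [[7.1, 0.1, -0.0], 0.0], [[7.0, 0.1, -0.0], 0.0]]
[[[7.1, 0.1, -0.0], 0.0], [[7.0, 0.1, -0.0], 0.0], [[7.1, 0.1, -0.0], 0.0], [[6.1, -0.8, -0.9], -0.017], [[6.1, -0.7, -0.9], -0.017]]
[[[6.1, -0.5, -0.9], -0.017], [[6.1, -0.4, -0.9], -0.017], [[6.0, -0.4, -0.9], -0.017], [[7.5, -1.7, -0.0], -0.014], [[7.6, -1.6, -0.0], -0.014]]
[[[7.6, -1.5, -0.0], -0.014], [[7.6, -1.4, -0.0], -0.014], [[7.6, -1.3, -0.0], -0.014], [[7.6, -1.2, -0.0], -0.014], [[7.7, -1.1, -0.0], -0.014]]
[[[7.7, -1.0, -0.0], -0.014], [[7.7, -0.9, -0.0], -0.014], [[7.7, -0.8, -0.0], -0.014], [[7.6, -0.6, -0.0], -0.014], [[4.0, -0.3, -0.0], -0.001]]
[[[4.0, -0.4, -0.0], -0.001], [[4.0, -0.3, -0.0], -0.001]]
end [513.3 286.1   9. ] 77.0
```

Call:
move_arm --increments '[{"xyz":[1.7,1.8,7.7],"roll":0.011,"grip":22},{"xyz":[1.7,1.8,7.7],"roll":0.011,"grip":22},{"xyz":[1.7,1.8,7.8],"roll":0.011,"grip":22},{"xyz":[0,0,3.7],"roll":0,"grip":22},{"xyz":[0,0,3.8],"roll":0,"grip":22}]'

```text
time_s: 9.57
position: [0.428, 0.0448, 0.0036]
tcp_rot: [[0.398, 0.917, -0.0], [0.917, -0.398, -0.0], [-0.0, -0.0, -1.0]]
force: [-1.0, 0.1, 0.2]
opening: 0.221
grasp_force: 0.0
```

Call:
move_arm --increments '[{"xyz":[5.6,0,0],"roll":0,"grip":22},{"xyz":[5.6,0,0],"roll":0,"grip":22},{"xyz":[5.6,0,0],"roll":0,"grip":22},{"xyz":[5.6,0,0],"roll":0,"grip":22},{"xyz":[3,0,0],"roll":0,"grip":22}]'

```text
time_s: 9.98
position: [0.4385, 0.0688, 0.0045]
tcp_rot: [[0.398, 0.917, 0.001], [0.917, -0.398, -0.0], [0.0, 0.001, -1.0]]
force: [0.3, 0.4, 0.6]
opening: 0.22
grasp_force: 0.0
```

```bash
python3 -c "
from look import *
look('w7')"
```

```text
9.9833 [438.5  68.8   4.5] 66.6 0.21974493814547397 [0.3 0.4 0.6]
2527.0 px [320.2 200.3] cen [449.6  96.8] apex [442.2  79.6] yaw apex->hyp 66.6 L [38.8 38.8 54.7]
616.5 px [633.7 129.6] cen [617.1  67.7] apex [612.7  81.4] yaw apex->hyp -74.4 L [47.6 48.5  9.5]
```

Call:
move_arm --increments '[{"xyz":[4,0,0],"roll":0,"grip":22},{"xyz":[3,0,0],"roll":0,"grip":22},{"xyz":[2.7,0,0],"roll":0,"grip":22},{"xyz":[2.7,0,0],"roll":0,"grip":22},{"xyz":[2.7,0,0],"roll":0,"grip":22}]'

```text
time_s: 10.45
position: [0.4439, 0.0819, 0.0043]
tcp_rot: [[0.399, 0.917, -0.0], [0.917, -0.399, -0.0], [-0.0, -0.0, -1.0]]
force: [-0.7, 0.1, 0.5]
opening: 0.223
grasp_force: 0.0
```

Call:
move_arm --increments '[{"xyz":[4,0,0],"roll":0,"grip":22},{"xyz":[6,0.9,0],"roll":0.01,"grip":22},{"xyz":[7.5,0.8,0],"roll":0.01,"grip":22},{"xyz":[7.5,0.7,0],"roll":0.01,"grip":22},{"xyz":[7.6,0.7,0],"roll":0.01,"grip":22}]'

```text
time_s: 10.87
position: [0.4607, 0.111, 0.0042]
tcp_rot: [[0.436, 0.9, 0.0], [0.9, -0.436, 0.0], [0.0, 0.0, -1.0]]
force: [-0.0, -0.7, 0.1]
opening: 0.222
grasp_force: 0.0
```

```bash
python3 -c "
from look import *
look('w8')
plan([(*W(-70,77),4.5,63,8,.1),(*W(-30,63),4.5,63,8,.1),(*W(0,57),9,68,7,.1),(*W(85,56),9,77,8,.1),(*W(97,56),9,77,5,.1)])"
```

```text
10.8667 [460.7 111.    4.2] 64.2 0.22165346565975041 [-0.  -0.7  0.1]
2247.0 px [322.9 221.6] cen [470.1 127.7] apex [460.4 112.2] yaw apex->hyp 57.6 L [38.2 38.3 54.1]
2044.5 px [621. 211.] cen [626.7  65.6] apex [640.2  83.5] yaw apex->hyp -117.8 L [33.6 80.9 80.4]
833.5 px [204.3  53.3] cen [456.9 233.5] apex [463.3 250. ] yaw apex->hyp -105.1 L [80.7 77.1  9.3]
[[[6.8, 0.1, -0.1], 0.01], [[6.9, 0.0, -0.0], 0.01], [[7.1, 0.1, -0.0], 0.0], [[7.0, 0.1, -0.0], 0.0], [[7.1, 0.1, -0.0], 0.0]]
[[[7.0, 0.1, -0.0], 0.0], [[7.1, 0.1, -0.0], 0.0], [[7.0, 0.1, -0.0], 0.0], [[6.1, -0.8, -0.9], -0.017], [[6.1, -0.7, -0.9], -0.017]]
[[[6.1, -0.6, -0.9], -0.017], [[6.1, -0.4, -0.9], -0.017], [[6.1, -0.4, -0.9], -0.017], [[7.5, -1.7, -0.0], -0.014], [[7.5, -1.6, -0.0], -0.014]]
[[[7.6, -1.5, -0.0], -0.014], [[7.6, -1.4, -0.0], -0.014], [[7.6, -1.3, -0.0], -0.014], [[7.6, -1.2, -0.0], -0.014], [[7.7, -1.1, -0.0], -0.014]]
[[[7.7, -1.0, -0.0], -0.014], [[7.7, -0.9, -0.0], -0.014], [[7.7, -0.8, -0.0], -0.014], [[7.6, -0.7, -0.0], -0.014], [[4.0, -0.4, -0.0], -0.002]]
[[[4.0, -0.3, -0.0], -0.002], [[4.0, -0.3, -0.0], -0.002]]
end [513.3 286.1   9. ] 77.1
```

The V contact at this gap holds rotation only neutrally, and the knife has turned 7° relative to the tool. A wider gap is self-centring, so I open the fingers away from the glass and re-contact slowly.

Call:
move_arm --increments '[{"xyz":[0,0,0],"roll":0,"grip":34},{"xyz":[0,0,0],"roll":0.05,"grip":34},{"xyz":[2,0,0],"roll":0,"grip":34},{"xyz":[2,0,0],"roll":0,"grip":34},{"xyz":[2,0,0],"roll":0,"grip":34}]'

```text
time_s: 11.33
position: [0.463, 0.1155, 0.0042]
tcp_rot: [[0.479, 0.878, -0.0], [0.878, -0.479, -0.0], [-0.0, -0.0, -1.0]]
force: [0.8, -0.3, -0.1]
opening: 0.335
grasp_force: 0.0
```

Call:
move_arm --increments '[{"xyz":[4,0,0],"roll":0,"grip":34},{"xyz":[5,0,0],"roll":0,"grip":34},{"xyz":[5,0,0],"roll":0,"grip":34}]'

```text
time_s: 11.58
position: [0.47, 0.1281, 0.0043]
tcp_rot: [[0.479, 0.878, 0.0], [0.878, -0.479, 0.0], [0.0, 0.0, -1.0]]
force: [0.7, -0.4, -0.3]
opening: 0.34
grasp_force: 0.0
```

```bash
python3 -c "
from look import *
look('w9')
plan([(*W(-30,62),4.5,62.5,8,.1),(*W(0,57),9,67,7,.1),(*W(80,56),9,77,8,.1),(*W(92,56),9,77,4,.1)])"
```

```text
11.5833 [470.  128.1   4.3] 61.4 0.34004441583527056 [ 0.7 -0.4 -0.3]
2084.5 px [322.5 230.8] cen [477.  139.7] apex [467.5 124.4] yaw apex->hyp 57.7 L [37.9 52.5 36.9]
2335.0 px [617.7 227.3] cen [629.1  65.7] apex [645.6  83.3] yaw apex->hyp -123.3 L [80.7 80.  40.7]
1177.0 px [184.1  80.7] cen [456.3 248.2] apex [461.3 277.4] yaw apex->hyp -97.5 L [136.3 132.    8.9]
[[[7.4, 0.0, -0.0], -0.004], [[7.4, 0.1, -0.0], -0.004], [[7.5, 0.1, -0.1], -0.004], [[7.4, 0.1, -0.0], -0.004], [[7.5, 0.1, -0.1], -0.004]]
[[[6.0, -1.0, -0.9], -0.016], [[6.0, -0.9, -0.9], -0.016], [[6.0, -0.8, -0.9], -0.016], [[6.0, -0.7, -0.9], -0.016], [[6.1, -0.7, -0.9], -0.016]]
[[[7.8, -1.9, 0.0], -0.017], [[7.8, -1.8, 0.0], -0.017], [[7.8, -1.6, 0.0], -0.017], [[7.9, -1.5, 0.0], -0.017], [[7.9, -1.4, 0.0], -0.017]]
[[[7.9, -1.2, 0.0], -0.017], [[7.9, -1.1, 0.0], -0.017], [[7.9, -1.0, 0.0], -0.017], [[8.0, -0.8, 0.0], -0.017], [[7.9, -0.7, 0.0], -0.017]]
[[[3.0, -0.3, 0.0], -0.001], [[3.0, -0.2, 0.0], -0.001], [[3.0, -0.3, 0.0], -0.001], [[3.0, -0.2, 0.0], -0.001]]
end [512.6 281.2   9. ] 77.1
```

Call:
move_arm --increments '[{"xyz":[7.4,0,0],"roll":-0.004,"grip":34},{"xyz":[7.4,0.1,0],"roll":-0.004,"grip":34},{"xyz":[7.5,0.1,0],"roll":-0.004,"grip":34},{"xyz":[7.4,0.1,0],"roll":-0.004,"grip":34},{"xyz":[7.5,0.1,0],"roll":-0.004,"grip":34}]'

```text
time_s: 12.05
position: [0.4881, 0.1612, 0.0043]
tcp_rot: [[0.461, 0.887, 0.0], [0.887, -0.461, 0.0], [0.0, 0.0, -1.0]]
force: [0.2, 0.2, -0.6]
opening: 0.342
grasp_force: 0.1
```

```bash
python3 -c "
from look import *
look('w10')"
```

```text
12.05 [488.1 161.2   4.3] 62.5 0.34195313535136734 [ 0.2  0.2 -0.6]
481.0 px [622.4 256. ] cen [646.6  74.3] apex [651.9  83.8] yaw apex->hyp -117.4 L [33.4 28.6 17.4]
2065.5 px [322.4 231. ] cen [495.3 173. ] apex [486.5 157.4] yaw apex->hyp 60.9 L [37.5 52.9 37.4]
354.5 px [616.2  29.1] cen [668.6 198.4] apex [671.4 194.1] yaw apex->hyp 103.5 L [63.5 25.8 38.7]
1822.0 px [176.4 130.7] cen [455.2 273.7] apex [458.1 321.4] yaw apex->hyp -93.0 L [263.2 258.8   8.6]
```

View pics/w10.png

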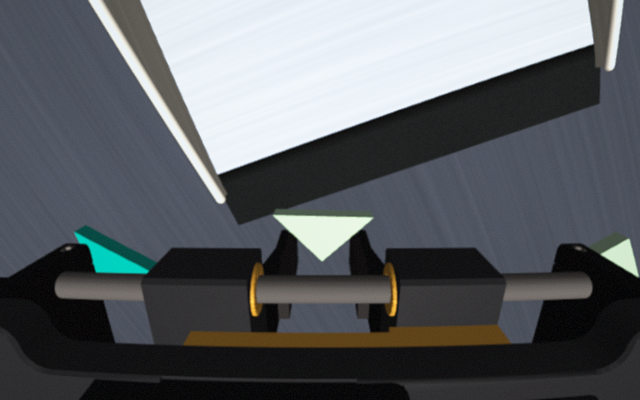

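The knife is self-centred in the V, with its left corner at (274,212) clear of the wall end at (222,200), and the teal look-alike at (110,255) is clear of the fingers. I continue over the lip.

Call:
move_arm --increments '[{"xyz":[6,-1,-0.9],"roll":-0.016,"grip":34},{"xyz":[6,-0.9,-0.9],"roll":-0.016,"grip":34},{"xyz":[6,-0.8,-0.9],"roll":-0.016,"grip":34},{"xyz":[6,-0.7,-0.9],"roll":-0.016,"grip":34},{"xyz":[6.1,-0.7,-0.9],"roll":-0.016,"grip":34}]'

```text
time_s: 12.52
position: [0.4971, 0.1898, 0.0089]
tcp_rot: [[0.388, 0.922, -0.0], [0.922, -0.388, -0.0], [-0.0, -0.0, -1.0]]
force: [-0.3, -0.6, 0.1]
opening: 0.335
grasp_force: 0.0
```

Call:
move_arm --increments '[{"xyz":[7.8,-1.9,0],"roll":-0.017,"grip":34},{"xyz":[7.8,-1.8,0],"roll":-0.017,"grip":34},{"xyz":[7.8,-1.6,0],"roll":-0.017,"grip":34},{"xyz":[7.9,-1.5,0],"roll":-0.017,"grip":34},{"xyz":[7.9,-1.4,0],"roll":-0.017,"grip":34}]'

```text
time_s: 12.93
position: [0.5033, 0.2297, 0.0087]
tcp_rot: [[0.308, 0.951, -0.0], [0.951, -0.308, -0.0], [-0.0, -0.0, -1.0]]
force: [-0.3, 0.4, 0.2]
opening: 0.339
grasp_force: 0.1
```

```bash
cat >> look.py <<'E'
def inpan(name):
    # greenish glass on the white floor: relative to the pan frame
    p,_=bot.capture('wrist'); cv2.imwrite(f'pics/{name}.png',p[:,:,::-1]); q=p.astype(int)
    m=((q[:,:,1]-q[:,:,2]>8)&(q[:,:,1]-q[:,:,0]>5)&(q[:,:,1]>170)).astype(np.uint8); m=cv2.morphologyEx(m,cv2.MORPH_OPEN,np.ones((3,3)))
    for c in cv2.findContours(m,0,2)[0]:
        if cv2.contourArea(c)<200: continue
        w=rays('wrist',tri(cv2.drawContours(np.zeros_like(m),[c],-1,1,-1)),.014)[:,:2]*1000-[554.5,182]
        print(cv2.contourArea(c),'pan xy',np.c_[w@[.146,.989],w@[-.989,.146]].round().tolist())
E
python3 -c "
from look import *
s=bot.read_state();print(s['position'])
inpan('w11')"
```

```text
[0.5 0.2 0. ]
756.5 pan xy [[29.0, 188.0], [-9.0, 191.0], [-2.0, 161.0]]
2121.0 pan xy [[66.0, 80.0], [35.0, 57.0], [58.0, 26.0]]
2619.0 pan xy [[88.0, -23.0], [82.0, -77.0], [111.0, -53.0]]
```

Call:
move_arm --increments '[{"xyz":[7.9,-1.2,0],"roll":-0.017,"grip":34},{"xyz":[7.9,-1.1,0],"roll":-0.017,"grip":34},{"xyz":[7.9,-1,0],"roll":-0.017,"grip":34},{"xyz":[8,-0.8,0],"roll":-0.017,"grip":34},{"xyz":[7.9,-0.7,0],"roll":-0.017,"grip":34}]'

```text
time_s: 13.4
position: [0.5099, 0.269, 0.0087]
tcp_rot: [[0.226, 0.974, 0.0], [0.974, -0.226, 0.0], [0.0, 0.0, -1.0]]
force: [-0.6, 0.5, -0.5]
opening: 0.34
grasp_force: 0.1
```

Call:
move_arm --increments '[{"xyz":[6,-0.3,0],"roll":0,"grip":34},{"xyz":[5,-0.3,0],"roll":0,"grip":34},{"xyz":[4,-0.3,0],"roll":0,"grip":34},{"xyz":[3,0,0],"roll":0,"grip":34},{"xyz":[1.5,0,0],"roll":0,"grip":34}]'

```text
time_s: 13.82
position: [0.5134, 0.2878, 0.0087]
tcp_rot: [[0.228, 0.974, 0.0], [0.974, -0.228, -0.0], [0.0, 0.0, -1.0]]
force: [-0.4, 0.4, -0.2]
opening: 0.338
grasp_force: 0.1
```

Call:
move_arm --increments '[{"xyz":[-3,0,0],"roll":0,"grip":34},{"xyz":[-10,0,-2],"roll":0,"grip":34},{"xyz":[-18,0,-15],"roll":0,"grip":34},{"xyz":[-18,0,-28],"roll":0,"grip":34},{"xyz":[-20,0,-28],"roll":0,"grip":34}]'

```text
time_s: 14.23
position: [0.4959, 0.2185, 0.0815]
tcp_rot: [[0.228, 0.974, -0.004], [0.974, -0.228, -0.001], [-0.002, -0.003, -1.0]]
force: [0.7, -0.2, 0.4]
opening: 0.337
grasp_force: 0.0
```

```bash
python3 -c "
from look import *
inpan('w12')
plan([(514,-40,75,88,40,.12),(507,-45,40,98,40,.12)])"
```

```text
695.0 pan xy [[-86.0, -115.0], [-93.0, -82.0], [-157.0, -126.0]]
351.0 pan xy [[24.0, 190.0], [-0.0, 192.0], [-3.0, 167.0]]
1279.5 pan xy [[108.0, -58.0], [84.0, -27.0], [77.0, -81.0]]
1356.5 pan xy [[116.0, 25.0], [119.0, 77.0], [91.0, 53.0]]
[[[-35.1, 10.7, 1.6], -0.028], [[-35.4, 9.7, 1.7], -0.028], [[-35.6, 8.7, 1.6], -0.028], [[-35.8, 7.7, 1.7], -0.028], [[-36.1, 6.7, 1.6], -0.028]]
[[[-36.2, 5.6, 1.7], -0.028], [[-36.4, 4.7, 1.6], -0.028], [[-2.6, -3.4, 17.5], -0.087], [[-2.3, -3.7, 17.5], -0.087]]
end [507. -45.  40.] 98.0
```

Call:
move_arm --increments '[{"xyz":[-35.1,10.7,1.6],"roll":-0.028,"grip":34},{"xyz":[-35.4,9.7,1.7],"roll":-0.028,"grip":34},{"xyz":[-35.6,8.7,1.6],"roll":-0.028,"grip":34},{"xyz":[-35.8,7.7,1.7],"roll":-0.028,"grip":34},{"xyz":[-36.1,6.7,1.6],"roll":-0.028,"grip":34}]'

```text
time_s: 14.7
position: [0.5088, 0.035, 0.0737]
tcp_rot: [[0.089, 0.996, -0.0], [0.996, -0.089, -0.0], [-0.0, -0.0, -1.0]]
force: [0.6, 0.3, -1.2]
opening: 0.34
grasp_force: 0.0
```

Call:
move_arm --increments '[{"xyz":[-36.2,5.6,1.7],"roll":-0.028,"grip":34},{"xyz":[-36.4,4.7,1.6],"roll":-0.028,"grip":34},{"xyz":[-2.6,-3.4,17.5],"roll":-0.087,"grip":34},{"xyz":[-2.3,-3.7,17.5],"roll":-0.087,"grip":34},{"xyz":[0,0,0],"roll":0,"grip":34}]'

```text
time_s: 15.12
position: [0.504, -0.0422, 0.0332]
tcp_rot: [[-0.138, 0.99, -0.006], [0.99, 0.138, 0.002], [0.003, -0.006, -1.0]]
force: [0.1, 1.2, -0.2]
opening: 0.338
grasp_force: 0.0
```

```bash
python3 -c "
from look import *
look('w13')"
```

```text
15.1167 [504.  -42.2  33.2] 97.9 0.33779655201367326 [ 0.1  1.2 -0.2]
319.5 px [161.2 255.6] cen [396.4 -77.8] apex [391.6 -69.9] yaw apex->hyp -41.8 L [30.7 26.7 49.8]
2079.0 px [317.1 149.7] cen [494.7   8.9] apex [498.4  -9.4] yaw apex->hyp 102.0 L [55.9 39.6 39.4]
3991.0 px [568.  102.6] cen [634.7  64. ] apex [606.1  81.3] yaw apex->hyp -35.8 L [96.4 75.2 81.1]
```

```bash
python3 - <<'E'
from plan import *
u=np.array([np.cos(np.radians(102)),np.sin(np.radians(102))]); a=np.array([498.4,-9.4])
f=lambda s:tuple(a+u*s)
w=[(*f(-35),20,102,12,.05),(*f(-35),4.5,102,8,.1),(*f(-4),4.5,102,7,.1),(*f(9),4.5,102,2.7,.1)]
w+=[(*W(-150,36),4.5,94,7,.1),(*W(-110,39),4.5,83,7,.1),(*W(-75,36),4.5,74,7,.1)]
plan(w)
E
```

```text
[[[-1.1, 0.2, 7.1], -0.037], [[-1.0, 0.2, 7.1], -0.037], [[-0.0, -0.0, 7.7], 0.0], [[-0.0, -0.0, 7.8], 0.0], [[6.2, -0.0, -0.0], 0.0]]
[[[6.2, -0.0, -0.0], 0.0], [[6.2, -0.0, -0.0], 0.0], [[6.2, -0.0, -0.0], 0.0], [[6.2, -0.0, -0.0], 0.0], [[2.6, -0.0, -0.0], 0.0]]
[[[2.6, -0.0, -0.0], 0.0], [[2.6, -0.0, -0.0], 0.0], [[2.6, -0.0, -0.0], 0.0], [[2.6, -0.0, -0.0], 0.0], [[6.4, 1.4, -0.0], 0.023]]
[[[6.5, 1.3, -0.0], 0.023], [[6.5, 1.2, -0.0], 0.023], [[6.5, 1.0, -0.0], 0.023], [[6.5, 0.8, -0.0], 0.023], [[6.5, 0.7, -0.0], 0.023]]
[[[6.6, 1.0, -0.0], 0.032], [[6.6, 0.7, -0.0], 0.032], [[6.7, 0.5, -0.0], 0.032], [[6.7, 0.3, -0.0], 0.032], [[6.7, 0.1, -0.0], 0.032]]
[[[6.7, -0.0, -0.0], 0.032], [[5.8, 0.6, -0.0], 0.027], [[5.8, 0.5, -0.0], 0.027], [[5.9, 0.3, -0.0], 0.027], [[5.8, 0.2, -0.0], 0.027]]
[[[5.9, 0.0, -0.0], 0.027], [[5.8, -0.1, -0.0], 0.027]]
end [507.9 113.    4.5] 73.8
```

Call:
move_arm --increments '[{"xyz":[-1.1,0.2,7.1],"roll":-0.037,"grip":34},{"xyz":[-1,0.2,7.1],"roll":-0.037,"grip":34},{"xyz":[0,0,7.7],"roll":0,"grip":34},{"xyz":[0,0,7.3],"roll":0,"grip":34},{"xyz":[6.2,0,0],"roll":0,"grip":34}]'

```text
time_s: 15.58
position: [0.5069, -0.0371, 0.0054]
tcp_rot: [[-0.21, 0.978, -0.0], [0.978, 0.21, -0.0], [-0.0, -0.0, -1.0]]
force: [-0.1, 0.9, 0.5]
opening: 0.344
grasp_force: 0.0
```

Call:
move_arm --increments '[{"xyz":[6.2,0,0],"roll":0,"grip":34},{"xyz":[6.2,0,0],"roll":0,"grip":34},{"xyz":[6.2,0,0],"roll":0,"grip":34},{"xyz":[0,0,0],"roll":0,"grip":34}]'

```text
time_s: 15.92
position: [0.5019, -0.0171, 0.0064]
tcp_rot: [[-0.214, 0.977, -0.001], [0.977, 0.214, 0.0], [0.001, -0.001, -1.0]]
force: [-1.0, 0.3, -0.3]
opening: 0.338
grasp_force: 0.0
```

```bash
python3 -c "
from look import *
look('w14')"
```

```text
15.9167 [501.9 -17.1   6.4] 102.3 0.3378857702777997 [-1.   0.3 -0.3]
1367.0 px [130.4 320.3] cen [396.8 -95. ] apex [ 411.4 -108.8] yaw apex->hyp 139.5 L [52.5 64.4 39.1]
2432.0 px [317.8 204.1] cen [493.8   8. ] apex [497.8 -10.3] yaw apex->hyp 101.3 L [38.7 39.4 55.1]
4349.5 px [597.1 173.3] cen [632.8  63.1] apex [612.8  80.6] yaw apex->hyp -40.1 L [108.5  77.8  77.3]
```

Call:
move_arm --increments '[{"xyz":[1,-2.4,1.9],"roll":0.01,"grip":34},{"xyz":[4.5,0,0],"roll":0,"grip":34},{"xyz":[3,0,0],"roll":0,"grip":34},{"xyz":[2.5,0,0],"roll":0,"grip":34},{"xyz":[2.5,0,0],"roll":0,"grip":34}]'

```text
time_s: 16.38
position: [0.4976, -0.0058, 0.0041]
tcp_rot: [[-0.202, 0.979, -0.0], [0.979, 0.202, -0.0], [-0.0, -0.0, -1.0]]
force: [0.2, 0.2, 0.1]
opening: 0.342
grasp_force: 0.0
```

Call:
move_arm --increments '[{"xyz":[2.5,0,0],"roll":0,"grip":34},{"xyz":[4,0.3,0],"roll":0.01,"grip":34},{"xyz":[5.5,0.8,0],"roll":0.02,"grip":34},{"xyz":[6.4,1.2,0],"roll":0.023,"grip":34},{"xyz":[6.5,1.2,0],"roll":0.023,"grip":34}]'

```text
time_s: 16.8
position: [0.4967, 0.0195, 0.0042]
tcp_rot: [[-0.126, 0.992, 0.0], [0.992, 0.126, -0.0], [-0.0, 0.0, -1.0]]
force: [-0.1, 0.6, 0.2]
opening: 0.337
grasp_force: 0.0
```

Call:
move_arm --increments '[{"xyz":[6.5,1,0],"roll":0.023,"grip":34},{"xyz":[6.5,0.8,0],"roll":0.023,"grip":34},{"xyz":[6.5,0.7,0],"roll":0.023,"grip":34}]'

```text
time_s: 17.05
position: [0.4971, 0.0393, 0.0042]
tcp_rot: [[-0.057, 0.998, -0.0], [0.998, 0.057, 0.0], [0.0, -0.0, -1.0]]
force: [0.8, 0.1, 0.4]
opening: 0.34
grasp_force: 0.0
```

```bash
python3 -c "
from look import *
look('w15')
plan([(*W(-110,39),4.5,83,7,.1),(*W(-75,36),4.5,74,7,.1),(*W(-30,25),4.5,71,7,.1)])"
```

```text
17.05 [497.1  39.3   4.2] 93.3 0.33952069525467266 [0.8 0.1 0.4]
2296.0 px [321.  230.5] cen [495.3  52.7] apex [494.9  34. ] yaw apex->hyp 88.6 L [55.3 39.2 39.1]
3539.0 px [574.7 228.7] cen [631.6  66.4] apex [612.2  82.4] yaw apex->hyp -40.1 L [ 73.6 104.2  75.6]
[[[6.4, 0.9, -0.1], 0.03], [[6.4, 0.7, -0.0], 0.03], [[6.5, 0.5, -0.1], 0.03], [[6.5, 0.3, -0.0], 0.03], [[6.4, 0.0, -0.1], 0.03]]
[[[6.5, -0.1, -0.0], 0.03], [[5.8, 0.6, -0.0], 0.026], [[5.8, 0.5, -0.0], 0.026], [[5.8, 0.3, -0.0], 0.026], [[5.9, 0.2, -0.0], 0.026]]
[[[5.9, 0.1, -0.0], 0.026], [[5.8, -0.1, -0.0], 0.026], [[6.6, 0.7, -0.0], 0.008], [[6.6, 0.7, -0.0], 0.008], [[6.6, 0.6, -0.0], 0.008]]
[[[6.6, 0.5, -0.0], 0.008], [[6.6, 0.5, -0.0], 0.008], [[6.6, 0.4, -0.0], 0.008], [[6.6, 0.4, -0.0], 0.008]]
end [525.4 156.    4.5] 70.8
```

Knife follows the tool well (88.6° against 93.3°). I continue curving toward the pan.

Call:
move_arm --increments '[{"xyz":[6.4,0.9,0],"roll":0.03,"grip":34},{"xyz":[6.4,0.7,0],"roll":0.03,"grip":34},{"xyz":[6.5,0.5,0],"roll":0.03,"grip":34},{"xyz":[6.5,0.3,0],"roll":0.03,"grip":34},{"xyz":[6.4,0,0],"roll":0.03,"grip":34}]'

```text
time_s: 17.52
position: [0.4996, 0.0713, 0.0041]
tcp_rot: [[0.092, 0.996, 0.0], [0.996, -0.092, -0.0], [-0.0, 0.0, -1.0]]
force: [0.4, -0.3, 0.6]
opening: 0.343
grasp_force: 0.1
```

Call:
move_arm --increments '[{"xyz":[6.5,-0.1,0],"roll":0.03,"grip":34},{"xyz":[5.8,0.6,0],"roll":0.026,"grip":34},{"xyz":[5.8,0.5,0],"roll":0.026,"grip":34},{"xyz":[5.8,0.3,0],"roll":0.026,"grip":34},{"xyz":[5.9,0.2,0],"roll":0.026,"grip":34}]'

```text
time_s: 17.93
position: [0.5053, 0.1005, 0.0041]
tcp_rot: [[0.224, 0.975, -0.0], [0.975, -0.224, -0.0], [-0.0, -0.0, -1.0]]
force: [-0.1, -0.7, -0.4]
opening: 0.34
grasp_force: 0.1
```

Call:
move_arm --increments '[{"xyz":[5.9,0.1,0],"roll":0.026,"grip":34},{"xyz":[5.8,-0.1,0],"roll":0.026,"grip":34},{"xyz":[6.6,0.7,0],"roll":0.008,"grip":34},{"xyz":[6.6,0.7,0],"roll":0.008,"grip":34},{"xyz":[6.6,0.6,0],"roll":0.008,"grip":34}]'

```text
time_s: 18.35
position: [0.5158, 0.1305, 0.0042]
tcp_rot: [[0.297, 0.955, 0.0], [0.955, -0.297, -0.0], [0.0, 0.0, -1.0]]
force: [-0.2, 0.8, 0.1]
opening: 0.338
grasp_force: 0.1
```

```bash
python3 -c "
from look import *
look('w16')
plan([(*W(-30,25),4.5,72,7,.1),(*W(0,18),9,74,7,.1),(*W(40,9),9,79,7,.1),(*W(54,8),9,80,4,.1)])"
```

```text
18.35 [515.8 130.5   4.2] 72.7 0.3377430701737096 [-0.2  0.8  0.1]
506.5 px [528.4 312.3] cen [623.8  54.3] apex [615.4  64.8] yaw apex->hyp -51.7 L [28.1 31.  29. ]
2080.0 px [321.2 230.7] cen [519.8 143.5] apex [513.3 126.9] yaw apex->hyp 68.3 L [52.9 37.5 37.4]
456.5 px [579.3  48.7] cen [668.1 201. ] apex [672.7 217.4] yaw apex->hyp -105.2 L [69.3 70.6  6.7]
1142.0 px [134.   93.3] cen [453.9 250.9] apex [455.7 283.3] yaw apex->hyp -92.7 L [155.5 152.4   8. ]
[[[6.5, 0.3, -0.1], 0.003], [[6.5, 0.2, -0.1], 0.003], [[6.5, 0.2, -0.0], 0.003], [[6.5, 0.2, -0.1], 0.003], [[6.2, 0.4, -0.9], -0.007]]
[[[6.1, 0.4, -0.9], -0.007], [[6.1, 0.5, -0.9], -0.007], [[6.2, 0.5, -0.9], -0.007], [[6.1, 0.6, -0.9], -0.007], [[6.8, 0.6, 0.0], -0.014]]
[[[6.8, 0.7, 0.0], -0.014], [[6.8, 0.8, 0.0], -0.014], [[6.8, 0.9, 0.0], -0.014], [[6.8, 1.0, 0.0], -0.014], [[6.7, 1.1, 0.0], -0.014]]
[[[3.5, 0.1, 0.0], -0.005], [[3.5, 0.1, 0.0], -0.005], [[3.5, 0.1, 0.0], -0.005], [[3.5, 0.1, 0.0], -0.005]]
end [554.4 236.6   9. ] 80.0
```

Call:
move_arm --increments '[{"xyz":[6.5,0.3,0],"roll":0.003,"grip":34},{"xyz":[6.5,0.2,0],"roll":0.003,"grip":34},{"xyz":[6.5,0.2,-0.1],"roll":0.003,"grip":34},{"xyz":[6.5,0.2,-0.2],"roll":0.003,"grip":34},{"xyz":[6.2,0.4,-0.9],"roll":-0.007,"grip":34}]'

```text
time_s: 18.82
position: [0.5266, 0.161, 0.0053]
tcp_rot: [[0.301, 0.954, -0.0], [0.954, -0.301, -0.0], [-0.0, -0.0, -1.0]]
force: [-0.1, -0.9, 0.4]
opening: 0.339
grasp_force: 0.0
```

Call:
move_arm --increments '[{"xyz":[6.1,0.4,-0.9],"roll":-0.007,"grip":34},{"xyz":[6.1,0.5,-0.9],"roll":-0.007,"grip":34},{"xyz":[6.2,0.5,-0.9],"roll":-0.007,"grip":34},{"xyz":[6.1,0.6,-0.9],"roll":-0.007,"grip":34},{"xyz":[6.8,0.6,0],"roll":-0.014,"grip":34}]'

```text
time_s: 19.23
position: [0.5383, 0.1901, 0.0092]
tcp_rot: [[0.26, 0.966, 0.0], [0.966, -0.26, -0.0], [0.0, 0.0, -1.0]]
force: [-0.8, -0.8, 0.5]
opening: 0.339
grasp_force: 0.3
```

Call:
move_arm --increments '[{"xyz":[6.8,0.7,0],"roll":-0.014,"grip":34},{"xyz":[6.8,0.8,0],"roll":-0.014,"grip":34},{"xyz":[6.8,0.9,0],"roll":-0.014,"grip":34}]'

```text
time_s: 19.48
position: [0.5456, 0.2094, 0.0089]
tcp_rot: [[0.219, 0.976, -0.0], [0.976, -0.219, 0.0], [0.0, -0.0, -1.0]]
force: [-0.8, 0.2, 0.2]
opening: 0.339
grasp_force: 0.1
```

```bash
python3 -c "
from look import *
s=bot.read_state();print(s['time_s'],s['position']*1000)
inpan('w17')
plan([(*W(40,9),9,79,7,.1),(*W(54,8),9,80,4,.1)])"
```

```text
19.4833 [545.6 209.4   8.9]
2143.0 pan xy [[51.0, 37.0], [21.0, 14.0], [45.0, -17.0]]
2813.5 pan xy [[111.0, -53.0], [88.0, -24.0], [81.0, -77.0]]
3008.5 pan xy [[119.0, 27.0], [122.0, 80.0], [94.0, 54.0]]
[[[6.6, 1.1, 0.0], -0.014], [[6.5, 1.2, 0.0], -0.014], [[3.5, 0.1, 0.0], -0.004], [[3.5, 0.1, 0.0], -0.004], [[3.5, 0.1, 0.0], -0.004]]
[[[3.5, 0.1, 0.0], -0.004]]
end [554.5 236.6   9. ] 79.9
```

Call:
move_arm --increments '[{"xyz":[6.6,0.3,0],"roll":-0.014,"grip":34},{"xyz":[6.5,0.3,0],"roll":-0.014,"grip":34},{"xyz":[5,0.1,0],"roll":-0.004,"grip":34},{"xyz":[4,0.1,0],"roll":-0.004,"grip":34},{"xyz":[3.5,0.1,0],"roll":0,"grip":34}]'

```text
time_s: 19.95
position: [0.5514, 0.2342, 0.0089]
tcp_rot: [[0.184, 0.983, -0.0], [0.983, -0.184, -0.0], [-0.0, -0.0, -1.0]]
force: [0.4, 0.5, 0.3]
opening: 0.338
grasp_force: 0.0
```

Call:
move_arm --increments '[{"xyz":[2.5,0,0],"roll":0,"grip":34},{"xyz":[1.5,0,0],"roll":0,"grip":34},{"xyz":[-3,0,0],"roll":0,"grip":34},{"xyz":[-10,0,-2],"roll":0,"grip":34},{"xyz":[-20,0,-15],"roll":0,"grip":34}]'

```text
time_s: 20.37
position: [0.5446, 0.2052, 0.0243]
tcp_rot: [[0.183, 0.983, -0.003], [0.983, -0.183, -0.0], [-0.001, -0.003, -1.0]]
force: [0.1, 0.4, 0.6]
opening: 0.339
grasp_force: 0.0
```

Call:
move_arm --increments '[{"xyz":[-20,0,-30],"roll":0,"grip":34},{"xyz":[-20,0,-35],"roll":0,"grip":34},{"xyz":[-10,0,-35],"roll":0,"grip":34},{"xyz":[0,0,-20],"roll":0,"grip":34},{"xyz":[0,0,0],"roll":0,"grip":34}]'

```text
time_s: 20.78
position: [0.5397, 0.1545, 0.1509]
tcp_rot: [[0.187, 0.982, 0.01], [0.982, -0.187, 0.001], [0.002, 0.009, -1.0]]
force: [0.7, -0.5, 0.1]
opening: 0.343
grasp_force: 0.0
```

```bash
python3 -c "
from look import *
inpan('w18')
p,d=bot.capture('top')
a=cv2.imread('pics/w18.png'); cv2.imwrite('pics/end.png',np.vstack([cv2.resize(a,(480,300)),cv2.resize(p[100:320,120:472,::-1],(480,300))]))
"
```

```text
547.5 pan xy [[-100.0, -39.0], [-103.0, -111.0], [-75.0, -104.0]]
615.5 pan xy [[27.0, 191.0], [-11.0, 194.0], [-12.0, 158.0]]
773.0 pan xy [[77.0, 37.0], [50.0, 14.0], [73.0, -14.0]]
662.5 pan xy [[-150.0, -338.0], [-151.0, -357.0], [143.0, -285.0]]
898.0 pan xy [[109.0, -50.0], [86.0, -21.0], [79.0, -73.0]]
905.0 pan xy [[117.0, 29.0], [120.0, 81.0], [92.0, 56.0]]
```

View pics/end.png

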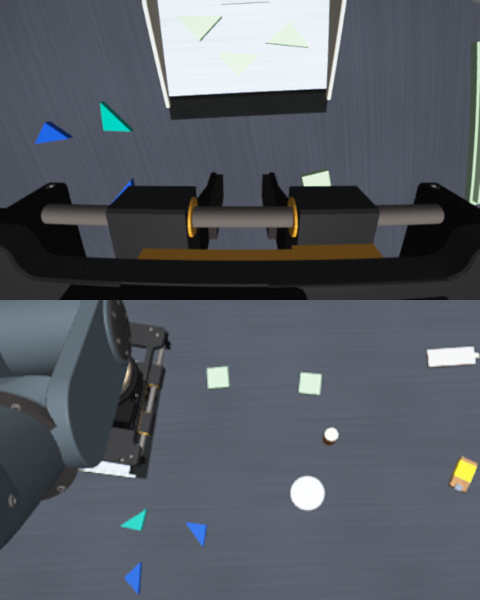

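All three knives lie on the pan's flat floor, at (203,27), (285,36) and (238,62) in the upper half of the picture. In the lower half, the blanks, vial, dish, boxes and look-alikes are undisturbed, so I hand in.

```bash
python3 -c "
from rig import bot
print(bot.hand_in())"
```

```text
the job is handed in; nothing more can be done
None
```

All three glass knives now lie on the dustpan's flat floor, each at least about 50 mm behind the front edge of the lip; nothing else appears to have moved, and the job is handed in at about 21 s of the 67 s allowed.

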